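Centre-punch the bracket blank through the marking jig

TASK

Take the spring-loaded centre punch out of its wooden stand, put its nose into the round guide hole of the steel marking jig and, holding it upright, press it gently straight down until its hidden spring snaps; stop there, without driving it hard against its stop, and do not fire it anywhere else. Then put the punch back upright in the stand, fully home on its collar, and let go. Leave the mug, the jar and the phone stand where they are.

Things in the scene. Friction and masses are not known exactly. Their poses are not given: they have to be found in the camera images.
- punch_grip (a point): Where to grip the loose centre punch (0.17 kg), which stands upright in the wooden stand: on its axis, half-way up the round ribbed steel barrel (15 mm diameter); z up along the punch. The cap's top is 42 mm up; the collar (26 mm diameter, 6 mm thick) has its top 36 mm and its underside 42 mm below. Under the collar: a 14 mm diameter foot, 15 mm long, then the 6 mm diameter nose.
- punch_foot (a point): Centre of the lower end of the punch's foot, on the axis, 57 mm below punch_grip; z up along the punch. The 6 mm thick pointed nose stands out below it by 22 to 40 mm: a hidden adjuster sets how much, differently each time, and it cannot be seen while the punch is in its stand.
- nose (a joint): How far the nose is pushed up into the punch, m: 0 fully out (its rest, it springs back), 0.010 hard against the inner stop. The push needed is about 1.3 N at first, rises to a peak of 12 N at 5.5 mm, then the spring snaps: it collapses to 2 N at 8.5 mm and stays under 4 N up to the stop, where it climbs at once. Fired = past 0.0075.
- guide_hole (a point): Centre of the mouth of the round guide hole in the top face of the jig's steel template, 41 mm above the table. The hole is 10 mm in diameter, with a 3 mm chamfer (16 mm across at the top), 6 mm deep; it ends on the aluminium blank with a scribed cross, 35 mm above the table.
- stand_hole0 (a point): Centre of the mouth of the socket in the top of the fixed wooden stand (block 70 x 70 mm, 60 mm high): a round hole 18 mm in diameter right through, with a 3 mm chamfer. The punch's foot goes in and its collar rests on the top face, 60 mm above the table; punch_grip is then 102 mm above the table.
- punch: The same centre punch; origin in the middle of the collar's underside, 42 mm below punch_grip; z up along its axis.
- jig: Fixed marking jig: dark steel block 90 x 150 x 30 mm, on it an L-shaped aluminium bracket blank 5 mm thick, on that a steel template 80 x 130 x 6 mm with the round hole, a square window (19 mm, not for the punch) and two brass screw heads 10 mm high. Origin: middle of the underside; y along its long side towards the round hole, which lies at y = 40 mm.
- mug: White mug, 76 mm diameter, 85 mm high, handle towards its y; origin at the middle of its underside. Leave alone.
- jar: Glass jar with metal lid, 64 mm diameter, 75 mm high; origin at the middle of its underside. Leave alone.
- phone_stand: Black phone stand: round base 84 mm in diameter, about 145 mm high; origin at the middle of its underside. Leave alone.

How it is judged:
By the outcome, as a careful person would: the job done as asked, in the order asked, and still so for the second after the job is handed in, with the robot touching nothing.
It also fails if it takes over 58 s, if anything falls off the work surface, if the arm or the gripper's body presses on something with over 40 N, if the wrist force passes 120 N, or if a joint passes its speed limit or range.

ROBOT

A 6-joint arm with a two-finger parallel gripper is mounted at the origin on the work surface. World frame = base frame: x ahead of the robot, y to its left, z up, the work surface at z = 0. Lengths are in m, angles in rad, forces in N, time in s.
With the tool pointing down it reaches from about 0.225 to 0.875 m from the base axis. Payload 3.4 kg.
Tool frame: the origin (TCP) lies where the fingers leave the gripper's body, on its centre line; the fingertips stand 73 mm ahead of it and the grasp point (between the pads) lies 54 mm ahead of it; y points along the fingers, z is the direction in which the jaws open and shut, and the axes are right-handed (so a half turn about y gives the same grasp; the last joint's range is limited). The gripper opens to 85 mm and grips with 20 to 120 N. Pads are 22 mm wide; open, the fingers measure 114 mm over their backs; the gripper's body (76 mm by 85 mm) begins 54 mm behind the grasp point. The pads swing forward as they close: fully open they stand 13 mm farther back than shut.
Start: joints at [-1.366, 0.276, 1.505, -0, 1.361, -0.121], TCP at [0.184, -0.545, 0.304] pointing down, gripper open.
Joint ranges: [-2.89, 2.89], [-0.75, 2.08], [0.22, 2.7], [-1.18, 4.32], [0.11, 2.71], [-2.7, 2.7]. Speed limits (rad/s): [2.57, 2.57, 3.14, 3.14, 3.14, 3.14].

INTERFACE

Orientations are given as a rotation vector (axis times angle).
In Python, from plant import readout, optics, job gives the robot as it stands.
- The arm moves only by the shell command python3 -m handwheel 'ROWS' [FORCE]. ROWS is JSON, a list of rows, each a list of 7 numbers: the shift along the tool's x, y, z in mm, then the turn, a rotation vector about the tool's x, y, z in rad, then the finger opening in mm, from 0 to 85.4. In form: [[dx, dy, dz, rx, ry, rz, claw], ...]. A call has 1 to 8 rows; each row is the pose to reach, as a shift and turn from the pose commanded when the call began, along the tool's axes at that moment; what a row does not reach only later rows make up. A row lasts 1/8 s, in which the tool goes at most 62.5 mm and 10.7 degrees, less where a joint would pass 70% of its speed; a pose out of reach is approached as far as the arm can. A call with a gripper value outside its range is refused whole. The fingers move at their own pace and stop on an object; FORCE is the grip in N (left out, the last holds). Time passes only in rows, so rows that repeat a pose let the fingers close. It gives the time, the measured TCP pose, the force and the opening at its end, in the units of the state.
- readout.observe(): the state, without advancing time (a new reading comes with each control period).
- optics.camera(name): name is "scene" or "top" or "wrist"; returns a dict with "frame" (400x640x3 uint8, red, green, blue), "z_map" (400x640 float32, m along the optical axis (not along the pixel's ray), 0 where there is no reading), "fx", "fy", "cx", "cy" (pixels), "position" and "attitude" of the camera in the world. Camera axes: x right, y down, z forward; pixel columns grow to the right and rows downward; lengths in m; the calibration is good to about 2 mm. A picture is of the moment at which its call begins.
- job.close_job(): hands the job in, once; it reports no verdict.
The state is a dict: "clock": time; "q": joint angles; "joint_velocities": joint speeds; "joint_efforts": joint torques, N m; "position": TCP position; "eef_rot": TCP orientation; "ft_force": force on the tool from outside, world axes, zero at the start; "ft_torque": the same for the moment, N m; "opening": opening from 0.0 (shut) to 1.0 (fully open).
Only numpy, scipy, OpenCV 4.12 (cv2) and the standard library are available. Lean on these libraries where they do the work, as an engineer would, in place of code of your own. Each camera call takes 0.05 s, during which the arm holds its last target. There are 200 camera calls.

## Working session

There is one attempt and no reset: what is moved stays moved. The work goes in short steps, Python scripts to look and compute and a shell command to move; the robot and the scene stay as the last step left them, time stands still between calls to the robot, and variables do not carry over. Pictures are saved under pics/ and viewed, about 8 in all and at most 12, crops included, and the job is handed in when it is done.

```bash
ls; mkdir -p pics; cat > h.py <<'E'
import numpy as np, cv2
from scipy.spatial.transform import Rotation as R
from plant import readout, optics, job
def rot(a):
    a=np.array(a,float)
    if a.shape==(3,3): return a
    return R.from_rotvec(a).as_matrix() if a.size==3 else R.from_quat(a).as_matrix()
def cam(n,save=None):
    c=optics.camera(n); c['R']=rot(c['attitude']); c['p']=np.array(c['position'])
    if save: cv2.imwrite('pics/'+save,c['frame'][:,:,::-1])
    return c
def ray(c,u,v): return c['R']@np.array([(u-c['cx'])/c['fx'],(v-c['cy'])/c['fy'],1])
def plane(c,u,v,z):
    d=ray(c,u,v); return c['p']+d*(z-c['p'][2])/d[2]
def cloud(c):
    v,u=np.mgrid[:400,:640]; d=np.stack([(u-c['cx'])/c['fx'],(v-c['cy'])/c['fy'],np.ones(u.shape)],-1)*c['z_map'][...,None]
    return d@c['R'].T+c['p']
def proj(c,P):
    q=c['R'].T@(np.array(P)-c['p']); return c['fx']*q[0]/q[2]+c['cx'],c['fy']*q[1]/q[2]+c['cy']
E
python3 - <<'E'
from h import *
s=readout.observe();print(s)
a=cam('top','top.png');b=cam('scene','scene.png')
for c in(a,b):print(c['p'],c['attitude'],c['fx'],c['cx'],c['cy'])
cv2.imwrite('pics/both.png',cv2.resize(np.vstack([a['frame'],b['frame']])[:,:,::-1],(480,600)))
E
```

```text
pics
{'clock': 0.0, 'q': array([-1.36599242e+00,  2.76543430e-01,  1.50614969e+00,  9.83989545e-07,
        1.36069628e+00, -1.21014453e-01]), 'joint_velocities': array([ 0.0010012 ,  0.00170903, -0.00114516, -0.00110589, -0.00067943,
       -0.00139785]), 'joint_efforts': array([ 1.39246560e-03, -4.16762531e+01, -2.45804036e+01,  1.41793862e-04,
        1.12448234e-02,  1.73115751e-06]), 'position': array([ 0.18395149, -0.5443476 ,  0.30306241]), 'eef_rot': array([-0.33623083,  2.04701837, -2.04329761]), 'ft_force': array([0.43932461, 0.69954564, 0.1703499 ]), 'ft_torque': array([-0.01135272, -0.00571921, -0.02188523]), 'opening': 0.9970705758120362}
[0.48313051 0.0045267  1.22385953] [-2.17119134  2.14211699 -0.10744739] 431.05553721985234 323.53503887307846 202.08058055890604
[1.38168163 0.32643016 0.70453519] [-1.334407   -2.03446704  1.01009966] 416.0577596066723 327.5702060634414 199.6223453327554
```

View pics/top.png

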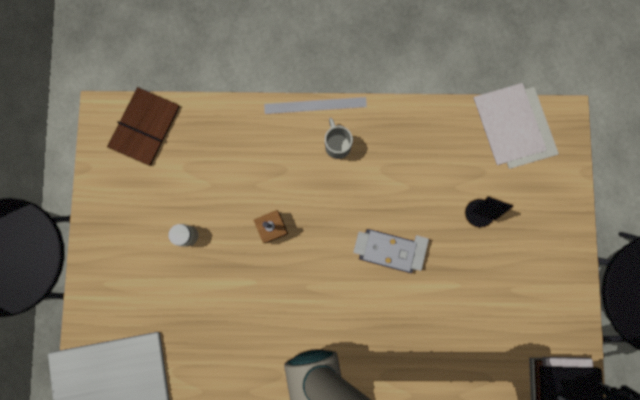

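View pics/scene.png

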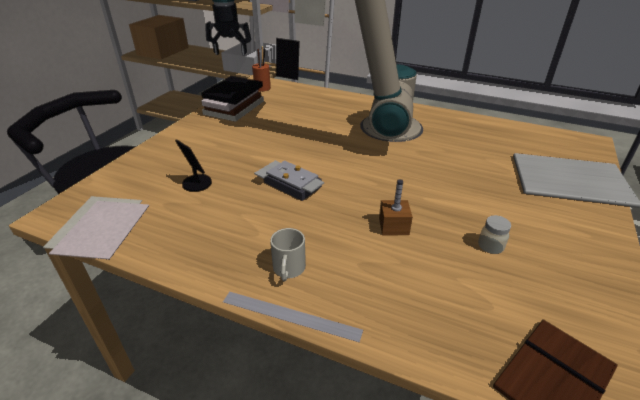

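The top view shows the stand at about (270,227) with the punch in it. The jig is at about (392,251), its round hole near (375,247) and its square window near (403,254). The mug, jar and phone stand are well clear of both.

```bash
python3 - <<'E'
from h import *
a=cam('top');b=cam('scene')
print('hole',plane(a,375,247,.041),'win',plane(a,403,254,.041))
hsv=cv2.cvtColor(a['frame'],cv2.COLOR_RGB2HSV)
P=cloud(a)
# stand top by height and region
for nm,(u0,u1,v0,v1),(lo,hi) in [('standtop',(245,300,205,250),(.052,.068)),('collar/punch',(245,300,205,250),(.08,.2)),('template',(345,440,220,280),(.036,.045))]:
    Q=P[v0:v1,u0:u1].reshape(-1,3);m=(Q[:,2]>lo)&(Q[:,2]<hi);q=Q[m];print(nm,m.sum(),q.mean(0),q.min(0),q.max(0))
# punch in scene cam
Q=cloud(b)[160:215,380:420].reshape(-1,3);m=(Q[:,2]>.075)&(Q[:,2]<.15);print('scene punch',m.sum(),np.median(Q[m],0),Q[m].max(0))
cv2.imwrite('pics/crop.png',cv2.resize(np.hstack([a['frame'][200:280,240:320],a['frame'][200:280,345:445],b['frame'][165:245,370:430]])[:,:,::-1],None,fx=3.3,fy=3.3,interpolation=cv2.INTER_CUBIC))
E
```

```text
hole [ 0.49605969 -0.12037349  0.041     ] win [ 0.47820231 -0.19638241  0.041     ]
standtop 621 [0.5471905  0.16639016 0.05794793] [0.50236824 0.12177183 0.0520442 ] [0.59229576 0.21181247 0.06729058]
collar/punch 47 [0.54644901 0.16497273 0.12983129] [0.54039151 0.15938008 0.08393338] [0.55380342 0.17456229 0.14648313]
template 1136 [ 0.48643965 -0.15880679  0.0388125 ] [ 0.43266792 -0.25470631  0.03601207] [ 0.53965198 -0.07170487  0.04454121]
scene punch 161 [0.55515834 0.16676197 0.11425878] [0.55931669 0.17369761 0.14712889]
```

View pics/crop.png

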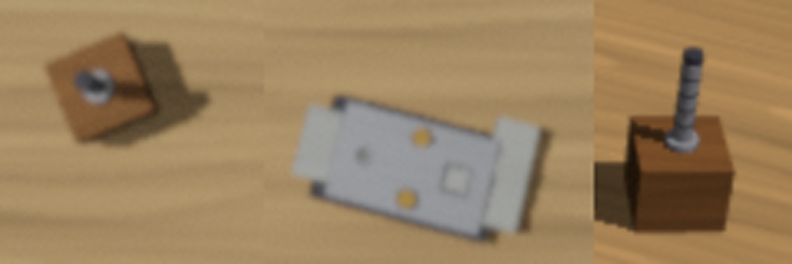

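The enlarged crop puts the round hole at top pixel (375,247), the screws at about (393,242) and (388,260), and the punch base at about (269,226).

```bash
cat >> h.py <<'E'
def delta(target, s=None):
    s=s or readout.observe(); M=rot(s['eef_rot']); return 1000*M.T@(np.array(target)-s['position'])
E
python3 - <<'E'
from h import *
s=readout.observe();print(rot(s['eef_rot']).round(3)); print(delta([.547,.165,.27]).round(1))
c=cam('wrist');print(rot(s['eef_rot']).T@(c['p']-s['position']),(rot(s['eef_rot']).T@c['R']).round(2))
E
```

```text
[[-0.947 -0.     0.32 ]
 [-0.32   0.001 -0.947]
 [-0.    -1.    -0.001]]
[-571.   34. -556.]
[-0.08148471 -0.071008    0.00195554] [[ 0.    0.95  0.31]
 [ 0.   -0.31  0.95]
 [ 1.   -0.   -0.  ]]
```

```bash
python3 -m handwheel '[[-60,0,-55,0,0,0,85],[-115,5,-110,0,0,0,85],[-170,10,-165,0,0,0,85],[-225,15,-220,0,0,0,85],[-285,20,-275,0,0,0,85],[-340,25,-330,0,0,0,85],[-400,30,-390,0,0,0,85],[-440,34,-430,0,0,0,85]]' 40; python3 - <<'E'
from h import *
print(delta([.547,.165,.27]).round(1),readout.observe()['q'])
E
```

```text
clock: 1.25
position: [0.4119, -0.0985, 0.2775]
eef_rot: [-0.335, 2.044, -2.046]
ft_force: [1.5, -1.0, 0.1]
opening: 0.996
[-212.3    7.5 -206.5] [-3.99227395e-01  6.31697639e-02  1.84347209e+00 -2.23302355e-04
  1.23351882e+00  8.46058929e-01]
```

```bash
python3 -m handwheel '[[-55,2,-55,0,0,0,85],[-100,4,-100,0,0,0,85],[-130,4,-125,0,0,0,85],[-130,4,-125,0,0,0,85],[-130,4,-125,0,0,0,85]]'; python3 - <<'E'
from h import *
s=readout.observe();print(delta([.547,.165,.27]).round(1),s['q'])
c=cam('wrist','w1.png');print(readout.observe()['position'],proj(c,[.547,.165,.144]),proj(c,[.547,.165,.066]))
E
```

```text
clock: 1.88
position: [0.4939, 0.0596, 0.273]
eef_rot: [-0.339, 2.045, -2.046]
ft_force: [0.7, -0.3, 0.4]
opening: 0.997
[-84.1   2.9 -82.8] [-1.94628827e-02  1.80614495e-01  1.71424370e+00 -8.91954903e-04
  1.24799280e+00  1.22485184e+00]
[0.49380141 0.05898001 0.27312725] (np.float64(187.25922574413565), np.float64(99.05571127144508)) (np.float64(225.3392486608136), np.float64(100.22496392351214))
```

View pics/w1.png

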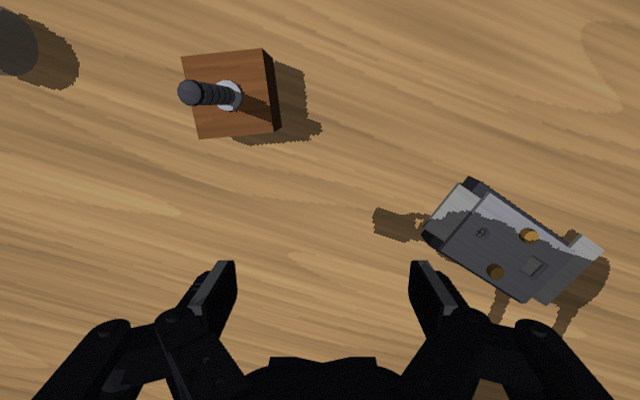

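The wrist view shows the cap at about (189,92), the collar at (229,95), the guide hole at (481,232) and the screws at (530,236) and (496,272).

```bash
python3 - <<'E'
from h import *
c=cam('wrist')
g=cv2.cvtColor(c['frame'],cv2.COLOR_RGB2GRAY)
print(plane(c,189,92,.144),plane(c,229,95,.066),plane(c,481,232,.041))
cv2.imwrite('pics/w1c.png',np.hstack([cv2.resize(x,(390,390),interpolation=cv2.INTER_CUBIC) for x in (c['frame'][60:125,170:235,::-1],c['frame'][200:265,450:515,::-1])]))
print(delta([.547,.165,.27]).round(1))
E
```

```text
[0.55146859 0.1641773  0.144     ] [0.5522439  0.16236992 0.066     ] [ 0.50048947 -0.12336751  0.041     ]
[-84.3   3.1 -83.8]
```

View pics/w1c.png

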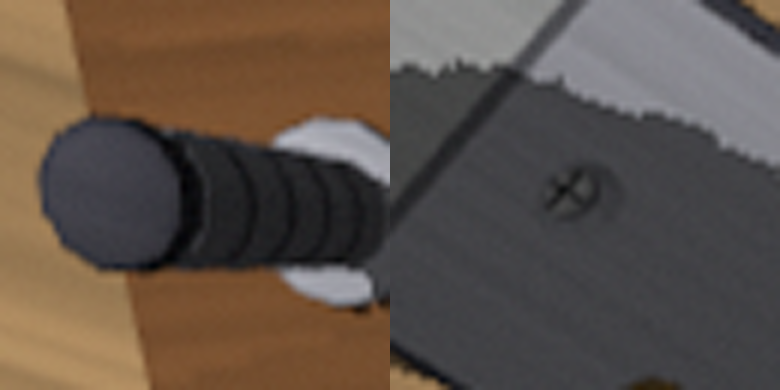

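Ray-plane fits for the cap and the collar agree to about 2 mm, giving the punch at (0.552, 0.1635). The hole comes out near (0.5005, -0.124). Moving over the punch.

```bash
python3 - <<'E'
from h import *
print(delta([.552,.1635,.24]).round(1))
E
python3 -m handwheel '[[-30,10,-28,0,0,0,85],[-60,20,-56,0,0,0,85],[-87,33,-80,0,0,0,85],[-87,33,-80,0,0,0,85],[-87,33,-80,0,0,0,85],[-87,33,-80,0,0,0,85]]'; python3 - <<'E'
from h import *
s=readout.observe();print(delta([.552,.1635,.156]).round(1))
c=cam('wrist','w2.png');print(proj(c,[.552,.1635,.144]),proj(c,[.552,.1635,.066]))
E
```

```text
[-88.6  33.1 -80.8]
clock: 2.72
position: [0.5509, 0.1619, 0.2409]
eef_rot: [-0.334, 2.045, -2.046]
ft_force: [-0.1, 0.4, -0.9]
opening: 0.993
[-1.5 84.9 -1.2]
(np.float64(317.458312647725), np.float64(241.38796521822886)) (np.float64(318.89886245452897), np.float64(201.97102980830192))
```

View pics/w2.png

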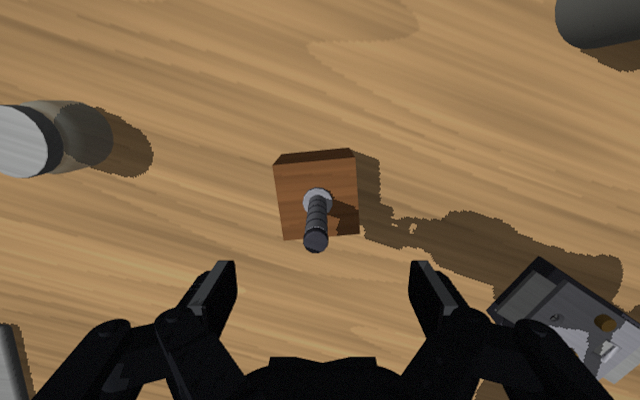

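The prediction and the image agree to within 2 px: cap (316,240), collar (317,201). Descending and gripping.

```bash
python3 -m handwheel '[[-1,30,0,0,0,0,85],[-1,60,0,0,0,0,60],[-1,80,0,0,0,0,50],[-1,85,0,0,0,0,40],[-1,85,0,0,0,0,35],[-1,85,0,0,0,0,35]]' 60; python3 -m handwheel '[[0,0,0,0,0,0,0],[0,0,0,0,0,0,0],[0,0,0,0,0,0,0],[0,0,0,0,0,0,0],[0,0,0,0,0,0,0],[0,0,0,0,0,0,0]]' 60; python3 - <<'E'
from h import *
s=readout.observe();print(s['opening'],s['position'],s['ft_force'],s['ft_torque'])
E
```

```text
clock: 3.52
position: [0.5529, 0.1636, 0.1565]
eef_rot: [-0.333, 2.044, -2.044]
ft_force: [-0.3, -0.2, 0.1]
opening: 0.413
clock: 4.28
position: [0.5524, 0.1643, 0.156]
eef_rot: [-0.335, 2.046, -2.044]
ft_force: [-0.8, 3.8, 5.4]
opening: 0.161
0.1612441998000113 [0.55238981 0.16427808 0.15604889] [-0.82546805  3.80415907  5.35761613] [ 0.72363507  0.28480402 -0.004239  ]
```

```bash
python3 -m handwheel '[[0,-10,0,0,0,0,0],[0,-30,0,0,0,0,0],[0,-60,0,0,0,0,0],[0,-90,0,0,0,0,0],[0,-100,0,0,0,0,0],[0,-100,0,0,0,0,0]]'; python3 - <<'E'
from h import *
s=readout.observe();print(s['opening'],s['ft_force'],delta([.5005,-.124,.256]).round(1))
E
```

```text
clock: 5.03
position: [0.5522, 0.1632, 0.2554]
eef_rot: [-0.336, 2.044, -2.046]
ft_force: [0.7, -0.6, -0.9]
opening: 0.161
0.16082617648745398 [ 0.74874959 -0.56665752 -0.92615647] [140.9  -0.3 255.5]
```

```bash
python3 -m handwheel '[[20,0,36,0,0,0,0],[40,0,73,0,0,0,0],[60,0,109,0,0,0,0],[80,0,146,0,0,0,0],[100,0,182,0,0,0,0],[120,0,219,0,0,0,0],[140,0,255,0,0,0,0],[140,0,255,0,0,0,0]]';python3 -m handwheel '[[0,0,0,0,0,0,0],[0,0,0,0,0,0,0]]'; python3 - <<'E'
from h import *
s=readout.observe();print(s['opening'],s['ft_force'],delta([.5005,-.124,.256]).round(1))
c=cam('wrist','w3.png');print(proj(c,[.5005,-.124,.041]))
P=s['position']; 
for d in (.054-.042,.096+0,.111,.133,.151):print(d,proj(c,[P[0],P[1],P[2]-d]))
E
```

```text
clock: 6.02
position: [0.5, -0.1252, 0.2537]
eef_rot: [-0.336, 2.049, -2.049]
ft_force: [0.2, 0.5, -1.3]
opening: 0.158
clock: 6.28
position: [0.501, -0.1218, 0.2548]
eef_rot: [-0.338, 2.046, -2.044]
ft_force: [-0.3, -0.1, -1.0]
opening: 0.155
0.15459902496518502 [-0.31136352 -0.05917521 -1.01333956] [ 1.2 -1.2  2. ]
(np.float64(322.8989343023465), np.float64(192.1543320340928))
0.011999999999999997 (np.float64(317.09309642194603), np.float64(351.83231505948424))
0.096 (np.float64(319.64589329502996), np.float64(244.16980092493398))
0.111 (np.float64(319.88563234515783), np.float64(234.05896557209397))
0.133 (np.float64(320.1808862054512), np.float64(221.60682993910348))
0.151 (np.float64(320.38362293130746), np.float64(213.05654305837453))
```

View pics/w3.png

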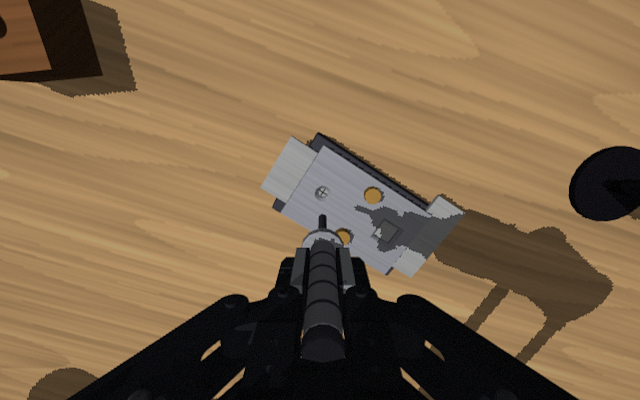

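The nose tip is near (322,215), below the collar at (322,238), and the hole with its cross is at (322,193). I'll zoom in and add a scene crop to check nose length and tilt.

```bash
python3 - <<'E'
from h import *
c=cam('wrist');b=cam('scene','s3.png')
P=readout.observe()['position'];u,v=map(int,proj(b,[P[0],P[1],P[2]-.1]));print(u,v)
cv2.imwrite('pics/w3c.png',np.hstack([cv2.resize(c['frame'][175:255,285:365,::-1],(480,480),interpolation=cv2.INTER_CUBIC),cv2.resize(b['frame'][v-40:v+20,u-20:u+20,::-1],(320,480),interpolation=cv2.INTER_CUBIC)]))
for d in (.096,.111,.133,.142,.151):print(d,proj(b,[P[0],P[1],P[2]-d]))
E
```

```text
300 143
0.096 (np.float64(300.7203025695126), np.float64(142.21724358862897))
0.111 (np.float64(300.8728923691471), np.float64(147.120643686094))
0.133 (np.float64(301.09233428268374), np.float64(154.17230443144217))
0.142 (np.float64(301.1806487563639), np.float64(157.01024772705006))
0.151 (np.float64(301.26813474245887), np.float64(159.82156797108019))
```

View pics/w3c.png

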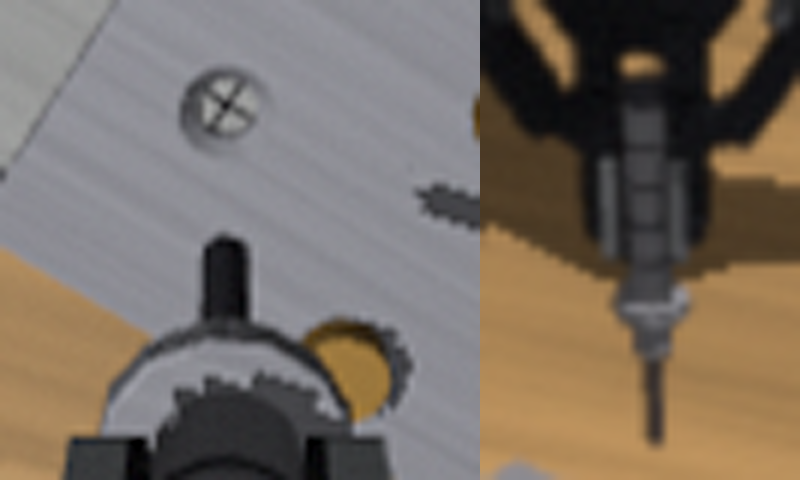

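```bash
python3 - <<'E'
from h import *
c=cam('wrist');s=readout.observe();P=s['position'];M=rot(s['eef_rot'])
H=plane(c,322.3,193.2,.041);H2=plane(c,322.8,192.7,.035);print('hole',H,H2,P)
for d in(.143,.146,.149):
  T=plane(c,322.5,215,P[2]-d);print(d,T, (T-P)[:2]*1000,1000*M.T@(H-T))
D=1000*M.T@(H-P);print('axis delta',D, M[:,1])
# upright: depth of barrel? collar center pixel
print(proj(c,P-[0,0,.096]))
E
```

```text
hole [ 0.49961785 -0.12409175  0.041     ] [ 0.49860376 -0.12495805  0.035     ] [ 0.50127996 -0.12203006  0.25531489]
0.143 [ 0.50326607 -0.12311015  0.11231489] [ 1.98610291 -1.08008487] [ 3.76601005 71.31510752 -0.2418235 ]
0.146 [ 0.50220297 -0.12346878  0.10931489] [ 0.92300334 -1.43872322] [ 2.64422315 68.31504206 -0.23993418]
0.149 [ 0.50113987 -0.12382742  0.10631489] [-0.14009624 -1.79736156] [ 1.52243625 65.3149766  -0.23804486]
axis delta [  2.22385575 214.31500198   1.42044379] [-5.82983488e-05 -9.71835738e-06 -9.99999998e-01]
(np.float64(319.7275508570671), np.float64(244.3719195575203))
```

```bash
python3 -m handwheel '[[2,15,0,0,0,0,0],[2,35,0,0,0,0,0],[2,50,0,0,0,0,0],[2,57,0,0,0,0,0],[2,57,0,0,0,0,0],[2,57,0,0,0,0,0]]';python3 - <<'E'
from h import *
c=cam('wrist','w4.png');P=readout.observe()['position']
print(P,proj(c,[.4996,-.1241,.041]),proj(c,P-[0,0,.146]))
u,v=map(int,proj(c,P-[0,0,.146]))
b=cam('scene');p=int(proj(b,P-[0,0,.146])[0]),int(proj(b,P-[0,0,.146])[1])
cv2.imwrite('pics/w4c.png',np.hstack([cv2.resize(c['frame'][v-30:v+30,u-30:u+30,::-1],(480,480),interpolation=cv2.INTER_CUBIC),cv2.resize(b['frame'][p[1]-40:p[1]+20,p[0]-20:p[0]+20,::-1],(320,480),interpolation=cv2.INTER_CUBIC)]));print(u,v,p)
E
```

```text
clock: 7.22
position: [0.4997, -0.1236, 0.1988]
eef_rot: [-0.335, 2.044, -2.045]
ft_force: [0.6, -0.4, -1.0]
opening: 0.158
[ 0.49973875 -0.12358801  0.19897593] (np.float64(320.6017281550357), np.float64(210.78181370459743)) (np.float64(319.9394341416038), np.float64(215.6679929205744))
319 215 (301, 174)
```

View pics/w4c.png

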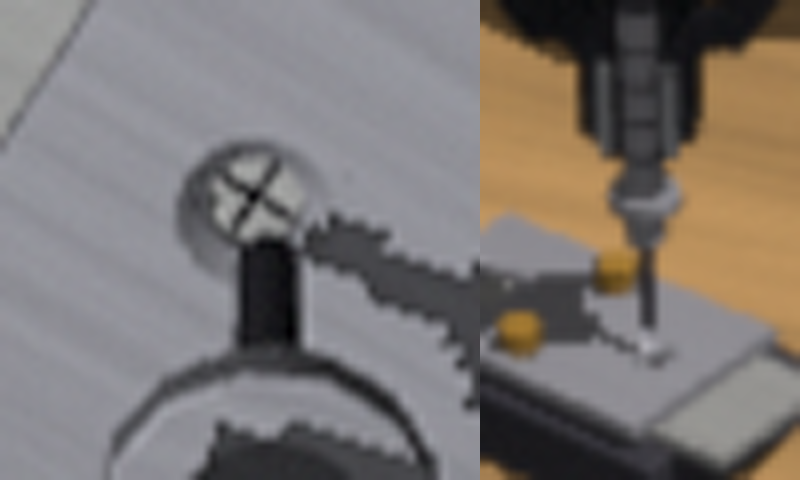

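```bash
python3 - <<'E'
from h import *
c=cam('wrist');s=readout.observe();P=s['position'];M=rot(s['eef_rot'])
H=plane(c,320.3,210.9,.041);H2=plane(c,320.9,209.1,.035);print('hole',H,H2,P,c['fx'],c['cx'],c['cy'])
for d in(.143,.146,.149):
  T=plane(c,322.75,215.2,P[2]-d);print(d,1000*M.T@(H-T),1000*M.T@(H2-T))
print('nominal',1000*M.T@(H-P))
E
```

```text
hole [ 0.49938962 -0.12391897  0.041     ] [ 0.49899916 -0.12453174  0.035     ] [ 0.49961944 -0.12358051  0.19894637] 301.68608165445994 322.2594513924415 203.01257545893367
0.143 [ 1.89733205 14.94263176 -1.96868584] [ 2.46923235 20.94251017 -1.51888013]
0.146 [ 0.77451974 11.94372717 -1.96989664] [ 1.34642003 17.94360557 -1.52009092]
0.149 [-0.34829258  8.94482257 -1.97110743] [ 0.22360771 14.94470097 -1.52130172]
nominal [4.80701323e-01 1.57946139e+02 9.51623844e-02]
```

```bash
python3 -m handwheel '[[0.8,0,-1.7,0,0,0,0],[0.8,4,-1.7,0,0,0,0],[0.8,8,-1.7,0,0,0,0],[0.8,12,-1.7,0,0,0,0],[0.8,12,-1.7,0,0,0,0],[0.8,12,-1.7,0,0,0,0]]';python3 - <<'E'
from h import *
c=cam('wrist');P=readout.observe()['position']
u,v=map(int,proj(c,P-[0,0,.146]));f=readout.observe()['ft_force'];print(P,f,u,v)
b=cam('scene');p=int(proj(b,P-[0,0,.146])[0]),int(proj(b,P-[0,0,.146])[1])
cv2.imwrite('pics/w5c.png',np.hstack([cv2.resize(c['frame'][v-30:v+30,u-30:u+30,::-1],(480,480),interpolation=cv2.INTER_CUBIC),cv2.resize(b['frame'][p[1]-40:p[1]+20,p[0]-20:p[0]+20,::-1],(320,480),interpolation=cv2.INTER_CUBIC)]))
E
```

```text
clock: 8.12
position: [0.498, -0.1221, 0.1863]
eef_rot: [-0.336, 2.045, -2.045]
ft_force: [0.5, -0.6, -1.7]
opening: 0.157
[ 0.498005   -0.12209028  0.18635919] [-0.02111524  0.11578797 -2.09180919] 320 215
```

View pics/w5c.png

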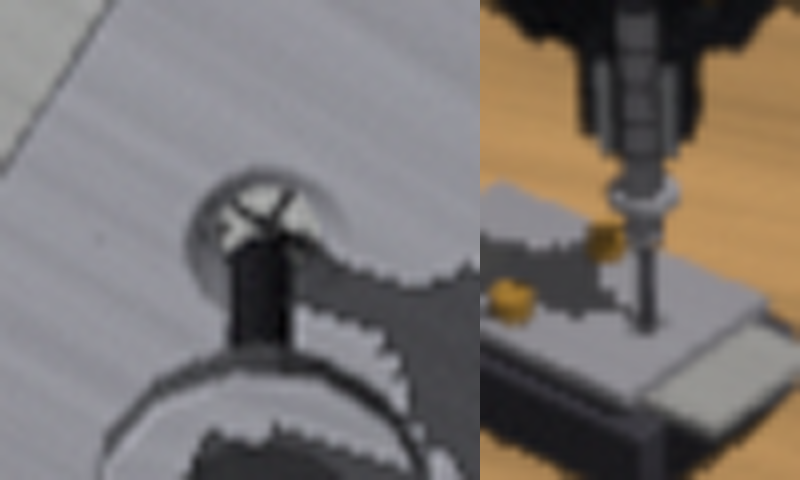

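Tip column (262) and hole centre (264) now match, and the tip sits at the mouth's centre row. Descending slowly and watching force.

```bash
python3 -m handwheel '[[0,1,0,0,0,0,0],[0,2,0,0,0,0,0],[0,3,0,0,0,0,0],[0,3,0,0,0,0,0]]';python3 -m handwheel '[[0,1,0,0,0,0,0],[0,1.5,0,0,0,0,0],[0,1.5,0,0,0,0,0]]'
```

```text
clock: 8.72
position: [0.4981, -0.1221, 0.1835]
eef_rot: [-0.336, 2.045, -2.045]
ft_force: [0.2, -0.0, 1.1]
opening: 0.159
clock: 9.1
position: [0.4982, -0.1221, 0.1822]
eef_rot: [-0.336, 2.045, -2.045]
ft_force: [-0.4, 0.3, 3.4]
opening: 0.158
```

```bash
python3 - <<'E'
from h import *
c=cam('wrist');P=readout.observe()['position']
u,v=map(int,proj(c,P-[0,0,.146]));print(P,u,v,[proj(c,P-[0,0,x]) for x in(.111,.149)])
b=cam('scene');p=int(proj(b,P-[0,0,.146])[0]),int(proj(b,P-[0,0,.146])[1]);print(p,[proj(b,P-[0,0,x]) for x in(.111,.149)])
cv2.imwrite('pics/w6c.png',np.hstack([cv2.resize(c['frame'][v-25:v+25,u-20:u+20,::-1],(480,600),interpolation=cv2.INTER_CUBIC),cv2.resize(b['frame'][p[1]-25:p[1]+15,p[0]-10:p[0]+10,::-1],(300,600),interpolation=cv2.INTER_CUBIC)]))
E
```

```text
[ 0.49811524 -0.12207071  0.18215576] 320 215 [(np.float64(319.6164059312973), np.float64(234.24324202727752)), (np.float64(320.0663950178991), np.float64(214.16357788971507))]
(302, 179) [(np.float64(302.0108151047284), np.float64(169.36673482774188)), (np.float64(302.35046783714756), np.float64(180.55424358924543))]
```

View pics/w6c.png

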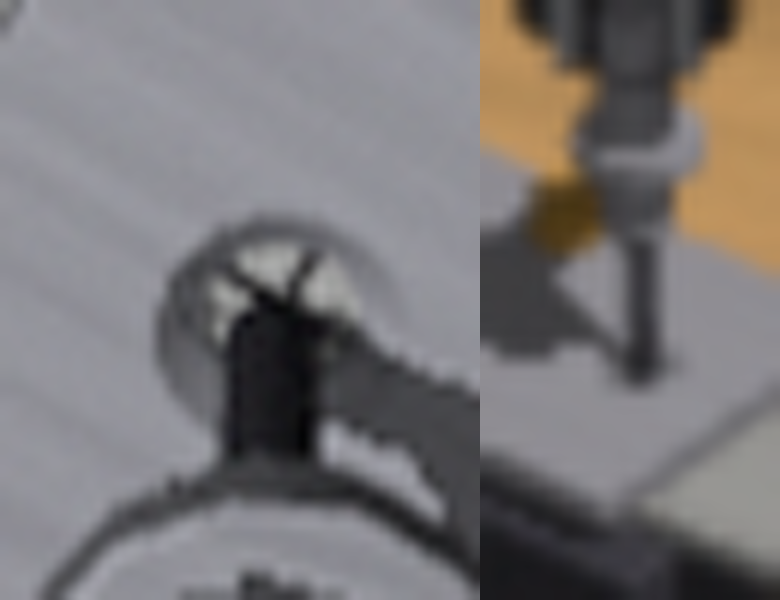

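The nose ends on the scribed cross, at about (280,305) in the crop, inside the bore. So the contact is on the blank. Pressing on in 1 mm steps.

```bash
python3 -m handwheel '[[0,1,0,0,0,0,0],[0,1,0,0,0,0,0]]';python3 -m handwheel '[[0,1,0,0,0,0,0],[0,1,0,0,0,0,0]]';python3 -m handwheel '[[0,1,0,0,0,0,0],[0,1,0,0,0,0,0]]'
```

```text
clock: 9.45
position: [0.4982, -0.1221, 0.1812]
eef_rot: [-0.336, 2.045, -2.045]
ft_force: [-0.2, 0.0, 5.3]
opening: 0.162
clock: 9.7
position: [0.4982, -0.1221, 0.1804]
eef_rot: [-0.335, 2.045, -2.045]
ft_force: [-0.6, 1.1, 6.8]
opening: 0.157
clock: 9.95
position: [0.4982, -0.1221, 0.1796]
eef_rot: [-0.335, 2.044, -2.045]
ft_force: [-1.3, 0.6, 8.5]
opening: 0.158
```

```bash
python3 -m handwheel '[[0,1,0,0,0,0,0],[0,1,0,0,0,0,0]]';python3 -m handwheel '[[0,1,0,0,0,0,0],[0,1,0,0,0,0,0],[0,1,0,0,0,0,0]]'
```

```text
clock: 10.2
position: [0.4982, -0.1221, 0.1788]
eef_rot: [-0.335, 2.044, -2.045]
ft_force: [-2.5, 0.5, 9.3]
opening: 0.156
clock: 10.58
position: [0.4982, -0.1221, 0.1779]
eef_rot: [-0.335, 2.044, -2.045]
ft_force: [-2.8, 0.8, 10.1]
opening: 0.16
```

```bash
python3 -m handwheel '[[0,0.7,0,0,0,0,0],[0,0.7,0,0,0,0,0],[0,0.7,0,0,0,0,0]]'
```

```text
clock: 10.95
position: [0.4981, -0.1221, 0.1769]
eef_rot: [-0.336, 2.044, -2.045]
ft_force: [-1.5, 1.3, 7.8]
opening: 0.158
```

```bash
python3 -m handwheel '[[0,0.8,0,0,0,0,0],[0,0.8,0,0,0,0,0],[0,0.8,0,0,0,0,0]]'; python3 -m handwheel '[[0,0.6,0,0,0,0,0],[0,0.6,0,0,0,0,0],[0,0.6,0,0,0,0,0]]'
```

```text
clock: 11.32
position: [0.498, -0.1221, 0.175]
eef_rot: [-0.336, 2.045, -2.045]
ft_force: [-0.5, 0.4, 1.2]
opening: 0.16
clock: 11.7
position: [0.498, -0.1221, 0.1747]
eef_rot: [-0.336, 2.045, -2.045]
ft_force: [-0.5, 0.7, 0.8]
opening: 0.158
```

The force peaked, then dropped to about 2.4 N net at roughly 8.5 mm of travel, so it has fired and is short of the stop. Retracting straight up.

```bash
python3 -m handwheel '[[0,-4,0,0,0,0,0],[0,-10,0,0,0,0,0],[0,-18,0,0,0,0,0],[0,-35,0,0,0,0,0],[0,-60,0,0,0,0,0],[0,-81,0,0,0,0,0],[0,-81,0,0,0,0,0],[0,-81,0,0,0,0,0]]'; python3 - <<'E'
from h import *
s=readout.observe();print(s['ft_force'],delta([.552,.1637,.256]).round(1))
c=cam('wrist');P=s['position']
# nose tip pixel: dark columns near axis
u,v=map(int,proj(c,P-[0,0,.146]));print(u,v);g=cv2.cvtColor(c['frame'],cv2.COLOR_RGB2GRAY);print(g[v-12:v+14:1,u-8:u+12])
E
```

```text
clock: 12.7
position: [0.4974, -0.1218, 0.2549]
eef_rot: [-0.338, 2.047, -2.045]
ft_force: [-0.1, 0.3, -1.3]
opening: 0.159
[-0.10826317  0.28096789 -1.33415318] [-143.1   -1.1 -253. ]
320 215
[[145 144 145 145 144 145 144 143 140 138 138 139 142 144 145 146 145 145
  144 143]
 [140 144 144 144 145 144 143 145 142 141 140 138 137 140 143 144 144 146
  144 146]
 [137 140 141 144 144 145 143 144 145 143 143 140 140 137 139 141 144 145
  144 145]
 [136 138 137 141 144 143 143 144 143 146 146 143 141 140 138 137 139 142
  143 145]
 [139 138 138 138 140 141 144 143 144 142 145 143 144 143 142 138 139 137
  140 142]
 [143 140 137 139 137 138 140 144 144 144 144 144 143 143 142 141 139 138
  136 137]
 [147 143 142 139 138 138 139 140 141 142 143 145 143 143 144 144 143 141
  139 138]
 [146 148 147 142 142 140 138 137 138 140 141 143 144 144 145 144 144 143
  142 138]
 [142 146 146 146 145 141 140 140 138 138 139 141 142 144 143 145 142 143
  143 142]
 [143 142 144 145 148 147 144 142 141 140 141 140 139 141 143 144 144 143
  142 143]
 [142 142 142 142 145 146 147 148 143 128 120 132 142 140
[... 603 characters left out ...]
 147 145
  145 144]
 [141 140 143 142 141 137 101  29  31  27  25  22  10  24  81 148 145 144
  145 146]
 [141 141 140 141 143 138 104  28  31  31  25  25  19  22  83 147 142 143
  143 145]
 [142 142 141 141 142 140 106  28  32  29  29  17  17  14  80 149 141 141
  142 143]
 [140 140 142 143 143 139 105  27  32  32  25  20  16   9  74 149 143 142
  141 142]
 [138 139 140 142 145 138  90  30  33  29  25  23  15  11  72 148 143 144
  144 139]
 [141 140 139 139 143 135  77  27  31  29  23  20  12   6  69 145 143 142
  143 144]
 [143 143 141 141 141 133  76  20  38  35  30  27  25  19  72 147 140 141
  142 143]
 [140 142 143 144 142 119  79  47  54  55  52  56  52  36  66 123 124 133
  140 142]]
```

```bash
python3 -m handwheel '[[-20,0,-36,0,0,0,0],[-40,0,-71,0,0,0,0],[-60,0,-107,0,0,0,0],[-80,0,-142,0,0,0,0],[-100,0,-178,0,0,0,0],[-120,0,-214,0,0,0,0],[-143,0,-253,0,0,0,0],[-143,0,-253,0,0,0,0]]';python3 -m handwheel '[[0,0,0,0,0,0,0],[0,0,0,0,0,0,0],[0,0,0,0,0,0,0]]'; python3 - <<'E'
from h import *
s=readout.observe();print(s['ft_force'],s['position'],delta([.5522,.164,.256]).round(1))
c=cam('wrist');P=s['position'];print(proj(c,[P[0],P[1],.06]),proj(c,P-[0,0,.146]))
hsv=cv2.cvtColor(c['frame'],cv2.COLOR_RGB2HSV)
x=c['frame'][140:260,260:385,::-1];cv2.imwrite('pics/w7c.png',cv2.resize(x,(625,600),interpolation=cv2.INTER_CUBIC))
E
```

```text
clock: 13.75
position: [0.5524, 0.1662, 0.2542]
eef_rot: [-0.342, 2.045, -2.043]
ft_force: [0.5, -0.4, -2.1]
opening: 0.16
clock: 14.12
position: [0.5524, 0.1624, 0.2557]
eef_rot: [-0.335, 2.046, -2.046]
ft_force: [-1.2, 0.5, -2.1]
opening: 0.16
[-1.23788542  0.48545473 -2.12507274] [0.55239283 0.16240813 0.25568204] [-0.3 -0.3 -1.6]
(np.float64(320.51568562451155), np.float64(196.45912186921396)) (np.float64(320.0937228835176), np.float64(215.38445946322116))
```

View pics/w7c.png

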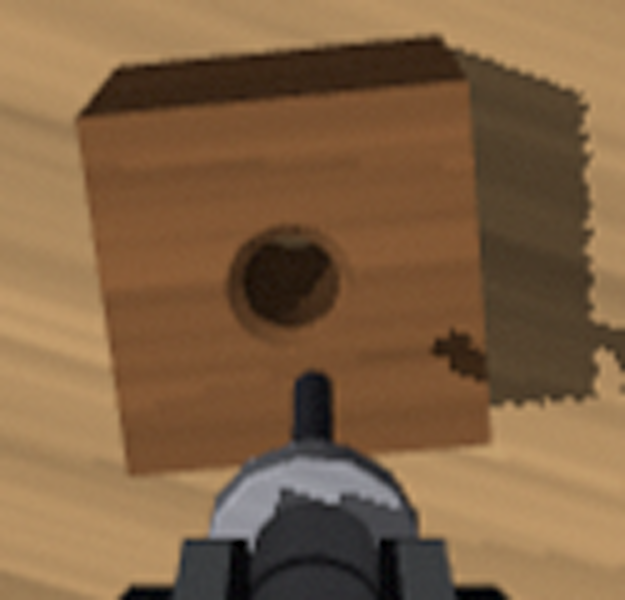

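The socket mouth is at (317,197), the nose column at 322.4. So the socket lies about 4.7 mm towards tool -z. The grip dragged the punch a little against the socket wall earlier, which fits the 3.8 N side force then. I'm shifting across, lowering the tip to just above the mouth, and rechecking by numbers only, since all 12 views are used.

```bash
python3 -m handwheel '[[0,10,-4.3,0,0,0,0],[0,20,-4.3,0,0,0,0],[0,33,-4.3,0,0,0,0],[0,33,-4.3,0,0,0,0],[0,33,-4.3,0,0,0,0],[0,33,-4.3,0,0,0,0]]'; cat > m.py <<'E'
from h import *
s=readout.observe();P=s['position'];M=rot(s['eef_rot']);c=cam('wrist')
print(s['ft_force'],P)
f=c['frame'].astype(int);hsv=cv2.cvtColor(c['frame'],cv2.COLOR_RGB2HSV)
u,v=proj(c,[P[0],P[1],.06]);print('pred mouth',u,v,'tip',proj(c,P-[0,0,.147]))
u0,v0=int(u)-26,int(v)-24
g=cv2.cvtColor(c['frame'],cv2.COLOR_RGB2GRAY)[v0:v0+44,u0:u0+52]
print(u0,v0)
for r in range(0,44,2):print(v0+r,' '.join('%3d'%x for x in g[r,::2]))
E
python3 m.py
```

```text
clock: 14.92
position: [0.5515, 0.1675, 0.2231]
eef_rot: [-0.335, 2.045, -2.045]
ft_force: [-0.0, 0.5, -2.0]
opening: 0.16
[-0.02156284  0.4966563  -2.02364522] [0.55145423 0.16754272 0.22312456]
pred mouth 320.23324680066037 208.28380093430445 tip (np.float64(320.0790665492612), np.float64(215.15156750846174))
294 184
184  85  86  84  84  85  85  86  86  86  86  85  85  86  87  86  86  86  87  88  88  89  88  90  90  89  91
186  86  87  87  87  87  87  88  89  89  88  90  91  90  90  88  91  91  90  89  92  90  91  89  91  89  90
188  91  91  91  89  92  91  90  91  90  90  89  90  89  87  91  90  90  92  90  92  90  92  90  93  92  92
190  89  90  92  91  90  90  89  91  92  91  91  93  93  95  92  96  93  93  94  92  95  94  93  91  93  93
192  93  95  93  95  94  94  96  96  96  94  96  95  95  94  96  95  94  94  96  95  95  95  93  92  94  94
194  96  96  97  96  96  95  96  97  96  95  96  93  96  94  96  95  96  96  95  94  94  93  93  92  90  91
196  96  96  97  95  95  97  98  95  95  94  95  95  94  87  78  80  79  89  92  91  89  90  90  92  89  93
198  97  97  97  96  96
[... 896 characters left out ...]
  31  27  28  46  47  48  42  39  40  44  42  49  78
216  93  92  93  93  92  93  93  91  90  61  66  48  28  33  27  18  33  43  69  65  38  39  43  45  43  80
218  93  92  93  94  92  94  92  92  92  71  65  70  54  34  25  16  41  85  92  91  91  66  41  42  43  44
220  90  90  89  90  91  89  86  90  89  88  75  70  60  35  25  15  54  91  93  92  91  92  91  43  44  44
222  91  90  92  93  92  90  91  92  91  93  93  91  64  32  26  17  49  91  91  92  93  93  89  72  40  42
224  93  95  93  93  93  95  94  94  93  95  94  93  73  32  30  22  48  92  90  91  91  90  90  86  86  82
226  92  92  92  92  91  91  88  92  89  91  91  92  57  33  29  17  44  89  89  89  87  87  83  80  81  81
```

Numbers: mouth centre about (322.8,209), nose column 322.3, predicted row 208.3. It's aligned to within 1 mm, so I'm going down in steps with force checks.

```bash
python3 -m handwheel '[[0,8,0,0,0,0,0],[0,16,0,0,0,0,0],[0,24,0,0,0,0,0],[0,32,0,0,0,0,0],[0,40,0,0,0,0,0],[0,46,0,0,0,0,0],[0,46,0,0,0,0,0]]';python3 -m handwheel '[[0,3,0,0,0,0,0],[0,6,0,0,0,0,0],[0,9,0,0,0,0,0],[0,9,0,0,0,0,0]]'
```

```text
clock: 15.85
position: [0.5508, 0.1674, 0.1761]
eef_rot: [-0.338, 2.046, -2.046]
ft_force: [0.0, -0.3, -1.8]
opening: 0.158
clock: 16.35
position: [0.5509, 0.1674, 0.1675]
eef_rot: [-0.337, 2.045, -2.045]
ft_force: [-0.3, 0.3, -2.2]
opening: 0.158
```

```bash
python3 -m handwheel '[[0,3,0,0,0,0,0],[0,6,0,0,0,0,0],[0,9,0,0,0,0,0],[0,10,0,0,0,0,0],[0,10,0,0,0,0,0]]';python3 -m handwheel '[[0,1,0,0,0,0,0],[0,1,0,0,0,0,0]]';python3 -m handwheel '[[0,1,0,0,0,0,0],[0,1,0,0,0,0,0]]'
```

```text
clock: 16.98
position: [0.5511, 0.1675, 0.1576]
eef_rot: [-0.336, 2.045, -2.045]
ft_force: [0.3, -0.4, -1.7]
opening: 0.155
clock: 17.23
position: [0.5511, 0.1675, 0.1567]
eef_rot: [-0.336, 2.045, -2.045]
ft_force: [0.9, -0.6, -1.2]
opening: 0.154
clock: 17.48
position: [0.5512, 0.1675, 0.1561]
eef_rot: [-0.336, 2.045, -2.045]
ft_force: [-0.7, 0.5, 2.0]
opening: 0.159
```

The collar meets the stand at TCP z 0.156, the same height as when it was first gripped. A slight press, then a gentle release.

```bash
python3 -m handwheel '[[0,0.6,0,0,0,0,0],[0,0.6,0,0,0,0,0]]';python3 -m handwheel '[[0,0,0,0,0,0,16],[0,0,0,0,0,0,20],[0,0,0,0,0,0,30],[0,0,0,0,0,0,45],[0,0,0,0,0,0,60],[0,0,0,0,0,0,85],[0,0,0,0,0,0,85],[0,0,0,0,0,0,85]]' 20;python3 -m handwheel '[[0,-10,0,0,0,0,85],[0,-40,0,0,0,0,85],[0,-70,0,0,0,0,85],[0,-100,0,0,0,0,85],[0,-120,0,0,0,0,85],[0,-120,0,0,0,0,85],[0,-120,0,0,0,0,85],[0,-120,0,0,0,0,85]]'; python3 - <<'E'
from h import *
s=readout.observe();print(s['position'],s['ft_force'],s['opening'])
for n in('scene','wrist','top'):
  c=cam(n);Q=cloud(c).reshape(-1,3);r=np.hypot(Q[:,0]-.5515,Q[:,1]-.166)
  for lo,hi in((.07,.09),(.09,.11),(.11,.13),(.13,.16)):
    m=(r<.025)&(Q[:,2]>lo)&(Q[:,2]<hi);q=Q[m]
    if len(q):print(n,lo,len(q),np.median(q,0).round(4),q[:,2].max().round(4))
  if n=='wrist':
    m=(r<.02)&(Q[:,2]>.138)&(Q[:,2]<.17);print(np.argwhere(m.reshape(400,640)).mean(0),proj(c,[.551,.166,.144]),np.percentile(Q[m][:,2],50))
    k=(r<.02)&(Q[:,2]>.055)&(Q[:,2]<.075);print('collar z',np.histogram(Q[k][:,2],8))
E
```

```text
clock: 17.73
position: [0.5512, 0.1675, 0.1561]
eef_rot: [-0.335, 2.045, -2.045]
ft_force: [-1.0, -0.3, 5.1]
opening: 0.157
clock: 18.73
position: [0.5511, 0.1675, 0.1552]
eef_rot: [-0.336, 2.045, -2.045]
ft_force: [-0.4, -0.2, 0.3]
opening: 0.99
clock: 19.73
position: [0.5505, 0.1674, 0.2739]
eef_rot: [-0.339, 2.046, -2.046]
ft_force: [-1.1, -0.3, -0.5]
opening: 0.995
[0.55054905 0.16738721 0.27394718] [-1.13290614 -0.27174941 -0.54230599] 0.9953188923958128
scene 0.07 39 [0.555  0.1686 0.0794] 0.0894
scene 0.09 43 [0.5541 0.1682 0.0989] 0.1096
scene 0.11 42 [0.5549 0.1674 0.1207] 0.1294
scene 0.13 52 [0.554  0.167  0.1414] 0.147
wrist 0.07 91 [0.5568 0.1682 0.0808] 0.0895
wrist 0.09 117 [0.5569 0.1675 0.1003] 0.1099
wrist 0.11 146 [0.5569 0.1682 0.1207] 0.13
wrist 0.13 451 [0.5529 0.1661 0.1446] 0.1469
[222.45974026 322.58181818] (np.float64(321.97508218132805), np.float64(223.07157793146484)) 0.14479951877910857
collar z (array([281, 349,  11, 111, 150,  15,   3,  11]), array([0.05897674, 0.06094929, 0.06292183, 0.06489438, 0.06686692,
       0.06883947, 0.07081201, 0.07278456, 0.0747571 ]))
top 0.07 6 [0.5431 0.1632 0.0752] 0.0895
top 0.09 7 [0.5464 0.1614 0.1042] 0.1095
top 0.11 7 [0.5425 0.1623 0.1243] 0.1285
top 0.13 1 [0.5436 0.1613 0.1433] 0.1433
```

```bash
python3 -c "
from plant import job;print(job.close_job())"
```

```text
the job is handed in; nothing more can be done
None
```

I took the punch from its stand, fired it once on the scribed cross in the jig's round hole, put it back in the stand and let go. The job was handed in at about 20 s of robot time.

**Firing:** The net push peaked at about 11.7 N, then fell to about 2.4 N at roughly 8.5 mm of nose travel. I stopped there, and no climb from the stop appeared. The nose travel is worked out from the force curve, because TCP travel alone gave a figure up to 0.9 mm larger; that puts it at 9.4 mm at most, still short of the 10 mm stop.

**Back in the stand:**
- **Seating:** The collar touched down at a TCP height of 0.156 m, the same as at the first grip.
- **After release:** The depth data put the cap's top at about 0.145 m (0.144 m expected) and the collar's top at about 0.066 m, with the axis upright to about 1 mm.
- **Gripper:** It is open and about 0.12 m above its grip height, touching nothing.

**Not checked or not fully agreeing:**
- **Sideways offset:** The wrist camera and the arm's own position differed by about 2 mm sideways; I corrected this by comparing the nose and the hole in the same picture.
- **First grip:** It pulled the punch slightly sideways in its socket, with about 4 N of side force.
- **Final check:** It was by depth numbers only, as all 12 picture views were used.
- **Mug, jar and phone stand:** I kept clear of them but did not measure them again at the end.

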